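# Set out the woodware on the craft stall

### The job

Set out the four loose pieces of woodware on the stall's dark display slabs: the spoon, the spatula, the larger pot and the smaller pot, each on the slab that bears its own outline. Lay the spoon and the spatula flat and the same way round as drawn, stand the pots upright, each centred within its outline, and leave the bowl and the candlestick where they are.

Things in the scene. Friction and masses are not known exactly. Their poses are not given: they have to be found in the camera images.
- spoon_grip (a point): Plain light wooden spoon. 150 mm long, flat on the cloth: straight handle 15 mm wide, 18 mm high, 107 mm long, then a round hollow bowl 47 mm across and 18 mm high. Point: on the handle near the balance, 9 mm above its underside, 85 mm from the handle's free end, 65 mm from the bowl's tip; the bowl begins 22 mm further on. x runs along the handle towards the bowl, z up.
- spatula_grip (a point): Plain light wooden spatula. 150 mm long, flat on the cloth: straight handle 15 mm wide, 18 mm high, 107 mm long, then a flat square-cornered blade 47 mm long, 46 mm wide and 10 mm thick. Point: on the handle near the balance, 9 mm above its underside, 85 mm from the handle's free end, 65 mm from the blade's tip; the blade begins 22 mm further on. x runs along the handle towards the blade, z up.
- pot_large_mid (a point): Solid turned wooden pot, the larger of two, with its lid fixed on: round body 60 mm across and 48 mm high, and a 20 mm knob in the middle of the lid that brings it to 60 mm. Stands upright on the cloth at the start. The point is on its axis, half of its full height (30 mm) above its underside; z up.
- pot_small_mid (a point): Solid turned wooden pot, the smaller of two, with its lid fixed on: round body 40 mm across and 38 mm high, and a 20 mm knob in the middle of the lid that brings it to 48 mm. Stands upright on the cloth at the start. The point is on its axis, half of its full height (24 mm) above its underside; z up.
- pad_spoon_head (a point): Fixed dark slab 172 x 66 mm, 6 mm thick, bearing the spoon's outline in pale lines (slim strip, then a circle), centred, some 5 mm larger all round. Point: on the slab's top, at the centre of the drawn circle (where the bowl goes), 51.5 mm from the slab's centre. x points along the slab towards that end, z up. The spoon's listed point belongs 41.5 mm back from it (-x), 9 mm up.
- pad_spatula_head (a point): Fixed dark slab 172 x 66 mm, 6 mm thick, bearing the spatula's outline in pale lines (slim strip, then a rectangle), centred, some 5 mm larger all round. Point: on the slab's top, at the centre of the drawn rectangle (where the blade goes), 51.5 mm from the slab's centre. x points along the slab towards that end, z up. The spatula's listed point belongs 41.5 mm back from it (-x), 9 mm up.
- pad_large: Fixed square dark wooden slab 86 x 86 mm, 6 mm thick, with a pale circle 73 mm across drawn round its centre: the outline for the larger pot (60 mm across). Origin: centre of the slab's underside; its top is 6 mm higher; z up.
- pad_small: Fixed square dark wooden slab 86 x 86 mm, 6 mm thick, with a pale circle 53 mm across drawn round its centre: the outline for the smaller pot (40 mm across). Origin: centre of the slab's underside; its top is 6 mm higher; z up.
- bowl: Bystander: empty wooden bowl, 96 mm across and 45 mm high, on the cloth beyond the slabs. Origin: centre of its underside, z up.
- candlestick: Bystander: wooden candlestick, foot 68 mm across, 72 mm high, on the cloth beyond the slabs. Origin: centre of its underside, z up.
Mind the look-alikes: they are no part of the job. Leave any blue look-alike of the part that bears pot_large_mid alone.

How it is judged:
By the outcome, as a careful person would: the job done as asked, in the order asked, and still so for the second after the job is handed in, with the robot touching nothing.
It also fails if it takes over 109 s, if anything falls off the work surface, if the arm or the gripper's body presses on something with over 40 N, if the wrist force passes 120 N, or if a joint passes its speed limit or range.

### The arm

A 6-joint arm with a two-finger parallel gripper is mounted at the origin on the work surface. World frame = base frame: x ahead of the robot, y to its left, z up, the work surface at z = 0. Lengths are in m, angles in rad, forces in N, time in s.
With the tool pointing down it reaches from about 0.35 to 0.975 m from the base axis. Payload 4.9 kg.
Tool frame: the origin (TCP) lies midway between the tips of the shut fingers; the grasp point (between the pads) lies 19 mm behind it (ctrl.grip_depth is the z of the grasp point in the tool frame, in m); z points along the fingers, y is the direction in which the jaws open and shut (so a half turn about z gives the same grasp; the last joint's range is limited). The gripper opens to 85 mm and grips with 20 to 120 N. Pads are 22 mm wide; open, the fingers measure 114 mm over their backs; the gripper's body (76 mm by 85 mm) begins 54 mm behind the grasp point. The pads swing forward as they close: fully open they stand 13 mm farther back than shut.
Start: joints at [1.229, 0.053, 1.613, -0, 1.476, -0.119], TCP at [0.138, 0.61, 0.231] pointing down, gripper open.
Joint ranges: [-3.01, 3.01], [-1.01, 2.22], [0.06, 2.58], [-1.02, 4.17], [0.09, 2.62], [-3.14, 3.14]. Speed limits (rad/s): [2.57, 2.57, 3.14, 3.14, 3.14, 3.14].

### API

Orientations are given as a unit quaternion [w, x, y, z].
In Python, from station import ctrl gives the robot as it stands. Calls block until the motion is done:
- ctrl.goto(position, orientation): joint-space move of the TCP to a pose.
- ctrl.move_straight(position, orientation=None, vel=0.15, threshold=None): straight line of the TCP; orientation=None keeps the orientation; vel is the mean speed in m/s. With threshold (N) it stops when the force on the tool has changed by that much, and returns True; else False.
- ctrl.movej(angles): joint-space move.
- ctrl.set_gripper(opening, grasp_force=None): finger opening in m; grasp_force is the grip in N (None keeps the last); returns when the fingers have stopped.
- ctrl.wait(seconds).
- ctrl.ik(position, orientation): joint angles nearest the present ones, or None.
- ctrl.camera(name): name is "scene" or "side" or "wrist"; returns a dict with "frame" (384x512x3 uint8, red, green, blue), "intrinsics" (3x3 intrinsics, pixels), "k1" (the pictures are not rectified: a ray, as slopes to the right and down, at radius r is drawn at 1 + k1 r^2 times it, then the intrinsics apply), "R" (3x3) and "t" (3): a world point X has camera coordinates R X + t. Camera axes: x right, y down, z forward; pixel columns grow to the right and rows downward; lengths in m; the calibration is good to about 2 mm. A picture is of the moment at which its call begins. There is no depth.
A pose or a line that the arm cannot do raises ctrl.PlanningError and nothing moves.
- ctrl.finish_job(): hands the job in, once; it reports no verdict.
Readings, each from a call of its own:
- ctrl.current_time_s(): time.
- ctrl.current_joints(): joint angles.
- ctrl.current_qvel(): joint speeds.
- ctrl.current_joint_efforts(): joint torques, N m.
- ctrl.current_eef_pos(): TCP position.
- ctrl.current_tcp_rot(): TCP orientation.
- ctrl.current_contact_force(): force on the tool from outside, world axes, zero at the start.
- ctrl.current_moment(): the same for the moment, N m.
- ctrl.current_gripper_width(): finger opening in m.
Only numpy, scipy, OpenCV 4.12 (cv2) and the standard library are available. Lean on these libraries where they do the work, as an engineer would, in place of code of your own. Each camera call takes 0.05 s, during which the arm holds its last target.

## Working session

There is one attempt and no reset: what is moved stays moved. The work goes in short steps, each a Python script; the robot and the scene stay as the last script left them, time stands still between calls to the robot, and variables do not carry over. Pictures are saved under pics/ and viewed, and the job is handed in when it is done.

```bash
ls; mkdir -p pics; cat > h.py <<'E'
import numpy as np, cv2, json
from station import ctrl
def snap(n,fn):
    c=ctrl.camera(n); cv2.imwrite(f'pics/{fn}.png',c['frame'][:,:,::-1]); 
    np.savez(f'pics/{fn}.npz',**{k:np.array(v) for k,v in c.items()}); return c
def load(fn): 
    d=np.load(f'pics/{fn}.npz'); return {k:d[k] for k in d}
def px2w(c,uv,z):
    K=np.array(c['intrinsics']);k1=float(c['k1']);R=np.array(c['R']);t=np.array(c['t'])
    uv=np.atleast_2d(np.asarray(uv,float))
    u=cv2.undistortPoints(uv.reshape(-1,1,2),K,np.array([k1,0,0,0.]),).reshape(-1,2)
    d=np.c_[u,np.ones(len(u))]@R; o=-R.T@t
    s=(z-o[2])/d[:,2]; return o+d*s[:,None]
def w2px(c,X):
    R=np.array(c['R']);t=np.array(c['t'])
    p,_=cv2.projectPoints(np.atleast_2d(np.asarray(X,float)),cv2.Rodrigues(R)[0],t,np.array(c['intrinsics']),np.array([float(c['k1']),0,0,0]))
    return p.reshape(-1,2)
def q(yaw): # tool down, tool x at heading yaw (y flipped)
    from scipy.spatial.transform import Rotation as Ro
    r=Ro.from_euler('z',yaw)*Ro.from_euler('x',np.pi); a=r.as_quat(); return [a[3],a[0],a[1],a[2]]
E
python3 - <<'E'
from h import *
for n in('scene','side','wrist'):
    c=snap(n,n+'0'); print(n,np.round(c['intrinsics'],1).tolist(),c['k1'],np.round(-np.array(c['R']).T@c['t'],3))
print(ctrl.current_time_s(),ctrl.current_tcp_rot(),ctrl.grip_depth)
E
```

```text
pics
scene [[362.1, 0.0, 257.9], [0.0, 362.1, 187.9], [0.0, 0.0, 1.0]] 0.020588795954505204 [1.011 0.484 0.638]
side [[380.8, 0.0, 259.6], [0.0, 380.8, 194.4], [0.0, 0.0, 1.0]] -0.013815051871078973 [ 0.336 -0.616  0.728]
wrist [[332.4, 0.0, 253.4], [0.0, 332.4, 193.5], [0.0, 0.0, 1.0]] -0.03146948945815027 [0.071 0.623 0.373]
0.15 [-1.75316916e-04  1.11157674e-01  9.93802465e-01 -7.75004053e-04] -0.0187
```

View pics/scene0.png

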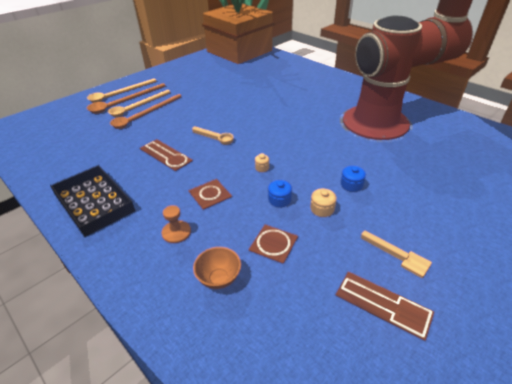

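View pics/side0.png

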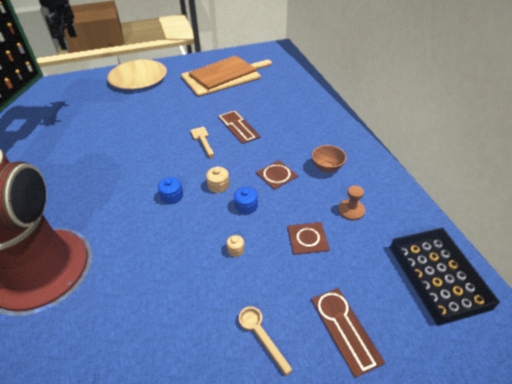

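View pics/wrist0.png

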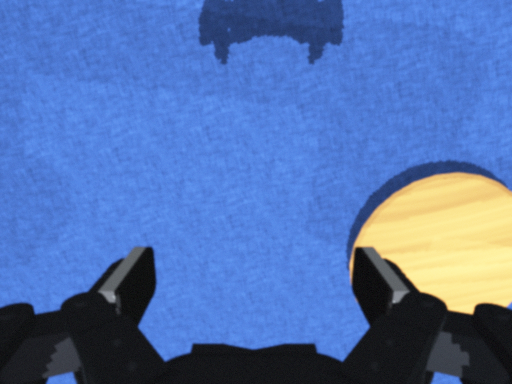

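Scene picture: spoon at (213,135), spatula at (396,252), small pot at (262,163). There are three candidates for the large pot: natural wood at (323,203) and two blue ones at (280,193) and (353,178). The plain wooden one fits, and the blue ones are to be left alone. I'll confirm with enlarged crops.

```bash
python3 - <<'E'
import cv2
def crop(fn,x0,y0,x1,y1,s,o):
    i=cv2.imread(f'pics/{fn}.png')[y0:y1,x0:x1]; i=cv2.resize(i,None,fx=s,fy=s,interpolation=cv2.INTER_CUBIC)
    for x in range((x0//20+1)*20,x1,20): cv2.putText(i,str(x),((x-x0)*s-10,10),0,.35,(255,255,255),1);cv2.line(i,((x-x0)*s,12),((x-x0)*s,18),(255,255,255),1)
    for y in range((y0//20+1)*20,y1,20): cv2.putText(i,str(y),(0,(y-y0)*s+4),0,.35,(255,255,255),1)
    cv2.imwrite(f'pics/{o}.png',i)
crop('scene0',135,115,285,215,5,'c1')
crop('scene0',240,155,440,340,3,'c2')
crop('side0',150,100,310,220,5,'c3')
crop('side0',215,215,390,380,3,'c4')
E
```

```text
(no output)
```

View pics/c1.png

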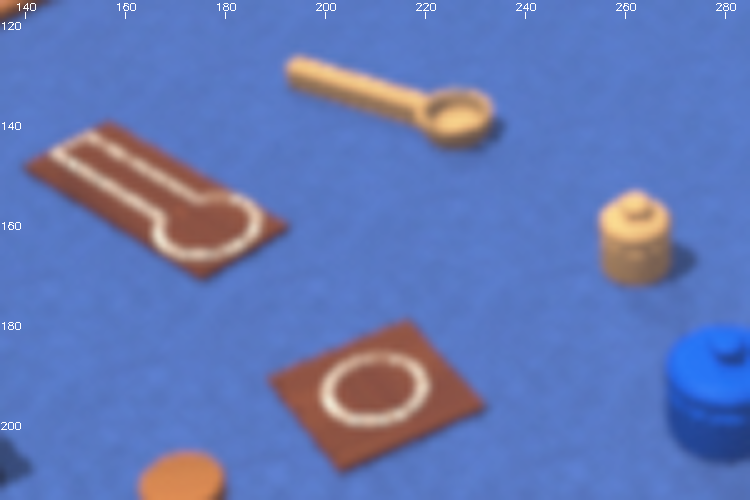

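View pics/c2.png

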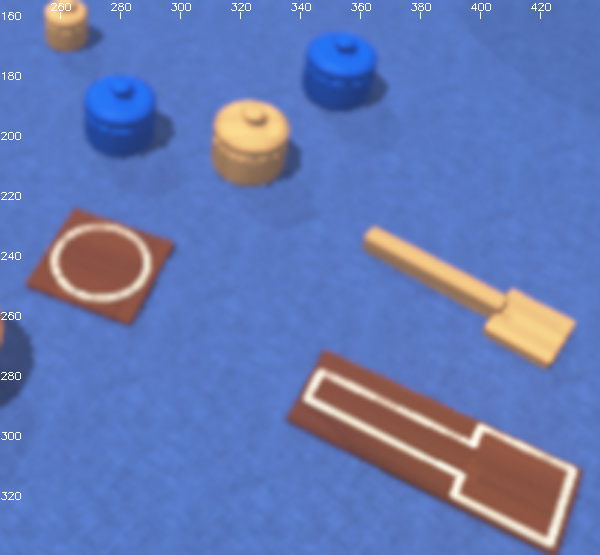

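View pics/c3.png

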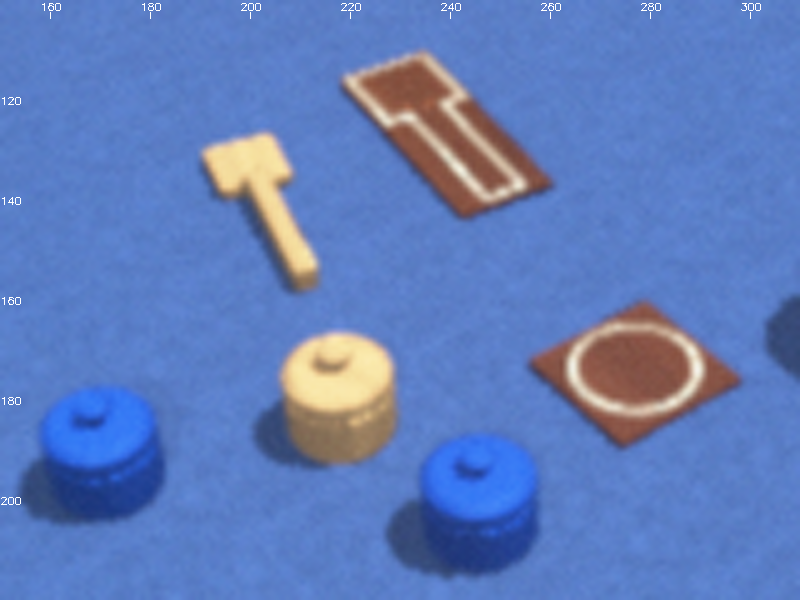

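View pics/c4.png

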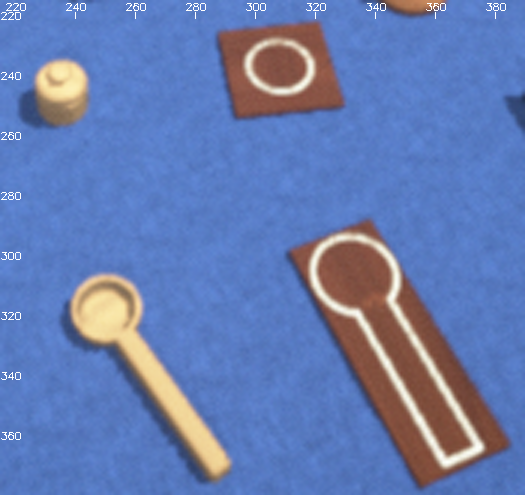

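Crops confirm: the natural-wood large pot is at (323,203) in scene and (218,178) in side. The spoon circle is at the (177,160) scene / (331,305) side end, and the spatula blade is at the (418,313) scene / (236,118) side end. Next I'll fit silhouette models in both cameras.

```bash
cat > fit.py <<'E'
from h import *
from scipy.optimize import minimize
def box(x0,x1,y0,y1,z0,z1): return np.array([[x,y,z] for x in(x0,x1) for y in(y0,y1) for z in(z0,z1)],float)/1e3
def cyl(cx,r,z0,z1):
    a=np.linspace(0,2*np.pi,40,endpoint=False); return np.concatenate([np.c_[cx+r*np.cos(a),r*np.sin(a),0*a+z] for z in(z0,z1)])/1e3
M={'spoon':[box(-85,25,-7.5,7.5,0,18),cyl(41.5,23.5,0,18)],
 'spatula':[box(-85,22,-7.5,7.5,0,18),box(18,65,-23,23,0,10)],
 'pot_large':[cyl(0,30,0,48),cyl(0,10,48,60)],'pot_small':[cyl(0,20,0,38),cyl(0,10,38,48)],
 'pad_rect':[box(-86,86,-33,33,0,6)],'pad_sq':[box(-43,43,-43,43,0,6)]}
S=4
def mask(c,kind,roi):
    x0,y0,x1,y1=roi; im=c['frame'][y0:y1,x0:x1]
    im=cv2.resize(im,None,fx=S,fy=S,interpolation=cv2.INTER_CUBIC).astype(int)
    m=(im[...,0]>im[...,2]+ (0)).astype(np.uint8)
    m=cv2.morphologyEx(m,cv2.MORPH_CLOSE,np.ones((9,9),np.uint8))
    cs,_=cv2.findContours(m,cv2.RETR_EXTERNAL,cv2.CHAIN_APPROX_NONE)
    b=max(cs,key=cv2.contourArea); o=np.zeros_like(m); cv2.drawContours(o,[b],-1,1,-1); return o
def render(c,model,p,roi,z=0.):
    x0,y0,x1,y1=roi; o=np.zeros(((y1-y0)*S,(x1-x0)*S),np.uint8)
    cy,sy=np.cos(p[2]),np.sin(p[2]); R=np.array([[cy,-sy,0],[sy,cy,0],[0,0,1]])
    for P in M[model]:
        uv=w2px(c,P@R.T+[p[0],p[1],z])
        uv=((uv-[x0,y0]+.5)*S-.5)
        h=cv2.convexHull(np.round(uv*16).astype(np.int32)); cv2.fillConvexPoly(o,h,1,shift=4)
    return o
def fit(model,views,p0,z=0.,rot=True):
    ms=[mask(c,model,r) for c,r in views]
    def cost(v):
        p=[v[0],v[1],v[2] if rot else 0]; s=0
        for (c,r),m in zip(views,ms):
            g=render(c,model,p,r,z); s+=1-(g&m).sum()/(g|m).sum()
        return s
    best=None
    x=np.array(p0,float)
    for k in(1,.3,.3):
        sx=np.array([x,x+[.01*k,0,0],x+[0,.01*k,0],x+[0,0,.12*k]])
        r=minimize(cost,x,method='Nelder-Mead',options=dict(initial_simplex=sx,xatol=1e-4,fatol=1e-5,maxiter=250)); x=r.x
    return x,r.fun
E
cat > meas.py <<'E'
from fit import *
sc,sd=load('scene0'),load('side0')
# name: model, scene roi, side roi, scene seeds (tail, head) px
T={'spoon':('spoon',(185,120,240,150),(230,298,300,380),(193,127),(227,138)),
'spatula':('spatula',(355,222,440,285),(185,118,222,164),(366,236),(418,266)),
'pot_large':('pot_large',(304,182,344,222),(200,160,236,200),(323,213),(323,213)),
'pot_small':('pot_small',(250,148,274,176),(222,230,248,262),(262,168),(262,168)),
'pad_spoon':('pad_rect',(136,135,198,174),(306,285,390,380),(150,147),(178,160)),
'pad_spatula':('pad_rect',(330,268,440,340),(214,105,265,148),(345,290),(418,313)),
'pad_large':('pad_sq',(245,220,302,266),(252,157,302,194),(273,243),(300,238)),
'pad_small':('pad_sq',(186,176,236,212),(285,216,335,258),(209,194),(232,196))}
out={}
for n,(m,rs,rd,a,b) in T.items():
    W=px2w(sc,[a,b],.006); d=W[1]-W[0]; yaw=np.arctan2(d[1],d[0]) if a!=b else 0
    c=W.mean(0) if m!='pad_sq' else W[0]
    if m=='spoon' or m=='spatula': c=W[0]+d*.6
    rot=not m.startswith('pot'); res=[]
    for vs in ([(sc,rs),(sd,rd)],[(sc,rs)],[(sd,rd)]):
        x,f=fit(m,vs,[c[0],c[1],yaw],rot=rot); res.append(x)
        print(n,len(vs),np.round(x*[1e3,1e3,57.2958],1),'cost',round(f,3),'seed',np.round(yaw*57.3))
    out[n]=list(res[0])
json.dump(out,open('meas.json','w'))
E
time python3 meas.py
```

```text
spoon 2 [ 431.2 -310.7  106.1] cost 0.306 seed 105.0
spoon 1 [ 428.8 -314.6  104.5] cost 0.186 seed 105.0
spoon 1 [ 431.7 -310.2  106.4] cost 0.1 seed 105.0
spatula 2 [452.4 334.   94.2] cost 0.221 seed 92.0
spatula 1 [452.2 334.2  95.5] cost 0.105 seed 92.0
spatula 1 [452.1 336.4  94.4] cost 0.109 seed 92.0
pot_large 2 [450.9 129.   11.4] cost 0.28 seed 0.0
pot_large 1 [446.9 126.8   7.2] cost 0.129 seed 0.0
pot_large 1 [451.9 134.6   6.9] cost 0.137 seed 0.0
pot_small 2 [438.2 -94.3   1.8] cost 0.326 seed 0.0
pot_small 1 [435.3 -98.1   1.5] cost 0.159 seed 0.0
pot_small 1 [439.  -90.9   3.6] cost 0.157 seed 0.0
pad_spoon 2 [ 593.  -347.4   93.6] cost 0.193 seed 100.0
pad_spoon 1 [ 590.7 -353.4   93.2] cost 0.116 seed 100.0
pad_spoon 1 [ 593.7 -346.8   94.2] cost 0.065 seed 100.0
pad_spatula 2 [576.  374.1 101.4] cost 0.184 seed 114.0
pad_spatula 1 [575.4 373.8 102. ] cost 0.071 seed 114.0
pad_spatula 1 [576.8 377.5 101.9] cost 0.104 seed 114.0
pad_large 2 [616.4 119.8 108.4] cost 0.221 seed 148.0
pad_large 1 [614.  118.5 109.6] cost 0.089 seed 148.0
pad_large 1 [617.3 123.5 107.5] cost 0.118 seed 148.0
pad_small 2 [ 610.9 -114.5  167.9] cost 0.213 seed 127.0
pad_small 1 [ 610.3 -118.4  167. ] cost 0.113 seed 127.0
pad_small 1 [ 612.9 -111.9  168.1] cost 0.088 seed 127.0
real	0m4.426s
user	0m4.737s
sys	0m0.157s
```

```bash
cat > ov.py <<'E'
from fit import *
import re,sys
src=open('meas.py').read(); exec(src[:src.index('out={}')])
P=json.load(open('meas.json')); rows=[]
for c,k in((sc,1),(sd,2)):
    tiles=[]
    for n,t in T.items():
        r=t[k]; x0,y0,x1,y1=r
        im=cv2.resize(np.ascontiguousarray(c['frame'][y0:y1,x0:x1,::-1]),None,fx=S,fy=S,interpolation=cv2.INTER_CUBIC)
        for m,col in((mask(c,t[0],r),(0,255,0)),(render(c,t[0],P[n],r),(255,0,255))):
            cs,_=cv2.findContours(m,cv2.RETR_EXTERNAL,cv2.CHAIN_APPROX_NONE); cv2.drawContours(im,cs,-1,col,1)
        s=195/max(im.shape[:2]); im=cv2.resize(im,None,fx=s,fy=s)
        o=np.zeros((195,195,3),np.uint8); o[:im.shape[0],:im.shape[1]]=im[:195,:195]; tiles.append(o)
    rows+= [np.hstack(tiles[:4])]+[np.hstack(tiles[4:])]
cv2.imwrite('pics/ov_a.png',cv2.resize(np.vstack(rows[:2]),None,fx=1,fy=1)); cv2.imwrite('pics/ov_b.png',np.vstack(rows[2:]))
E
python3 ov.py
```

```text
(no output)
```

View pics/ov_a.png

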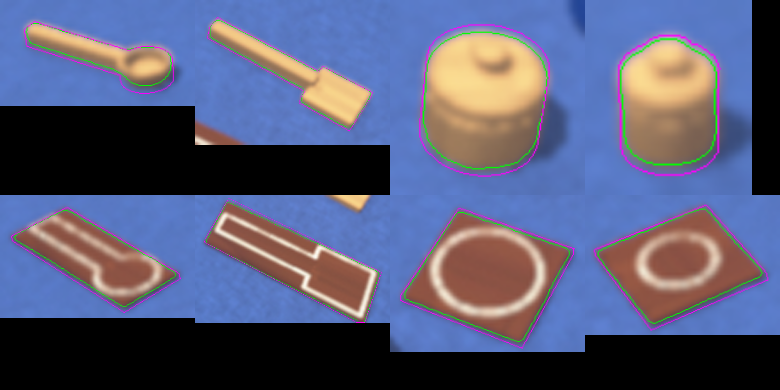

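View pics/ov_b.png

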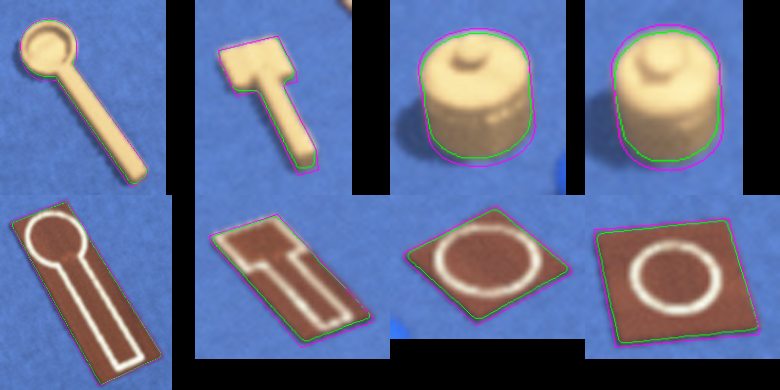

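Scene and side disagree by about 3–7 mm, so I'll refine with wrist views from above that show each piece and its pad together.

```bash
python3 - <<'E'
from h import *
c=load('wrist0'); print(np.round(c['R'],3))
h=np.array([np.cos(np.radians(97)),np.sin(np.radians(97))])
for n,ctr in(('w_spat',(.515,.355)),('w_pots',(.53,.0)),('w_spoon',(.512,-.33))):
    p=np.array(ctr)-.07*h
    ctrl.goto([p[0],p[1],.27],q(np.radians(97))); ctrl.wait(.15)
    snap('wrist',n); print(n,ctrl.current_time_s(),np.round(ctrl.current_eef_pos(),4),np.round(ctrl.current_joints(),2))
E
```

```text
[[ 0.22   0.975 -0.   ]
 [ 0.939 -0.212  0.272]
 [ 0.266 -0.06  -0.962]]
w_spat 2.1833 [0.5231 0.2862 0.2699] [ 0.38 -0.03  1.64  0.    1.54  0.25]
w_pots 3.7167 [ 0.5387 -0.0685  0.27  ] [-0.26 -0.16  1.76  0.    1.55 -0.39]
w_spoon 5.1667 [ 0.5211 -0.3983  0.2703] [-0.77  0.1   1.49  0.    1.54 -0.89]
```

View pics/w_spat.png

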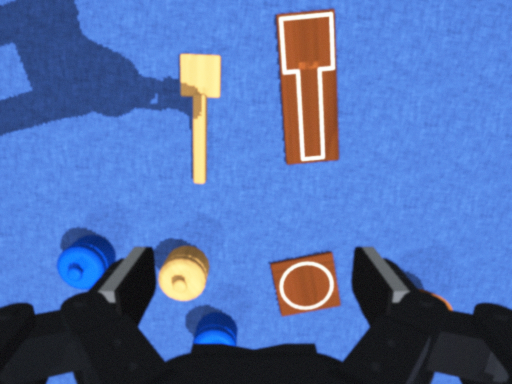

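View pics/w_pots.png

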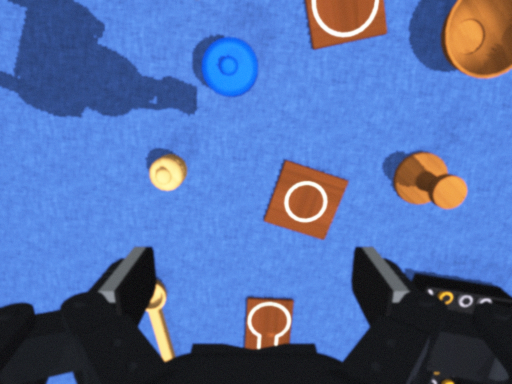

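View pics/w_spoon.png

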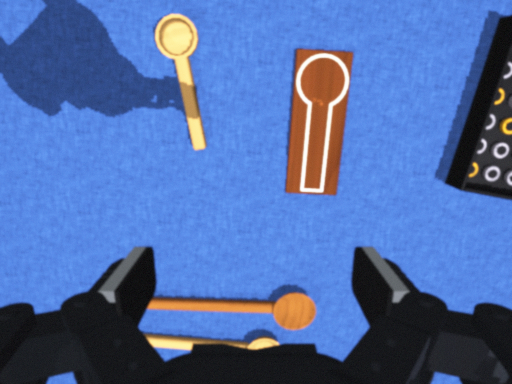

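The wrist views are clean. w_spat shows the spatula (200,118), its pad (308,86), the large pot (184,273), the large pad (307,284), and blue pots at (86,262) and (215,330). w_pots shows the small pot (167,172) and its pad (306,199). w_spoon shows the spoon (186,80) and its pad (320,121). Now I'll fit these.

```bash
cat > meas2.py <<'E'
from fit import *
V={n:load(n) for n in('w_spat','w_pots','w_spoon')}
P=json.load(open('meas.json'))
T={'spoon':('spoon','w_spoon',(145,8,215,160)),'pad_spoon':('pad_rect','w_spoon',(275,40,365,205)),
'spatula':('spatula','w_spat',(170,46,232,192)),'pad_spatula':('pad_rect','w_spat',(268,2,350,170)),
'pot_large':('pot_large','w_spat',(154,238,216,308)),'pad_large':('pad_sq','w_spat',(263,244,348,322)),
'pot_small':('pot_small','w_pots',(140,145,195,200)),'pad_small':('pad_sq','w_pots',(255,150,355,246))}
out={};tiles=[]
for n,(m,v,r) in T.items():
    rot=not m.startswith('pot'); x,f=fit(m,[(V[v],r)],P[n],rot=rot)
    print(n,np.round(x*[1e3,1e3,57.2958],1),'cost',round(f,3),'vs sc/sd',np.round((x-P[n])*[1e3,1e3,57.3],1)); out[n]=list(x)
    c=V[v];x0,y0,x1,y1=r
    im=cv2.resize(np.ascontiguousarray(c['frame'][y0:y1,x0:x1,::-1]),None,fx=S,fy=S,interpolation=cv2.INTER_CUBIC)
    for mm,col in((mask(c,m,r),(0,255,0)),(render(c,m,x,r),(255,0,255))):
        cs,_=cv2.findContours(mm,cv2.RETR_EXTERNAL,cv2.CHAIN_APPROX_NONE); cv2.drawContours(im,cs,-1,col,2)
    s=195/max(im.shape[:2]); im=cv2.resize(im,None,fx=s,fy=s,interpolation=cv2.INTER_AREA)
    o=np.zeros((195,195,3),np.uint8); o[:im.shape[0],:im.shape[1]]=im[:195,:195]; tiles.append(o)
cv2.imwrite('pics/ov_w.png',np.vstack([np.hstack(tiles[:4]),np.hstack(tiles[4:])]))
for k,v,uv,z in(('blueA','w_spat',(80,270),.05),('blueB','w_pots',(230,67),.055),):print(k,px2w(V[v],uv,z)[0].round(3))
json.dump(out,open('meas2.json','w'))
E
python3 meas2.py
```

```text
spoon [ 431.5 -314.   106.1] cost 0.073 vs sc/sd [ 0.4 -3.3 -0. ]
pad_spoon [ 593.9 -351.3   94.1] cost 0.04 vs sc/sd [ 0.9 -3.9  0.5]
spatula [453.4 331.9  94.6] cost 0.043 vs sc/sd [ 1.  -2.2  0.5]
pad_spatula [578.3 371.8 102.5] cost 0.037 vs sc/sd [ 2.3 -2.3  1.2]
pot_large [452.5 127.9  14.6] cost 0.117 vs sc/sd [ 1.7 -1.1  3.2]
pad_large [617.8 116.3 108.9] cost 0.061 vs sc/sd [ 1.4 -3.5  0.5]
pot_small [440.6 -94.8   1.1] cost 0.121 vs sc/sd [ 2.4 -0.5 -0.7]
pad_small [ 612.3 -117.7  168.8] cost 0.051 vs sc/sd [ 1.4 -3.2  0.9]
blueA [0.329 0.13  0.05 ]
blueB [0.503 0.028 0.055]
```

View pics/ov_w.png

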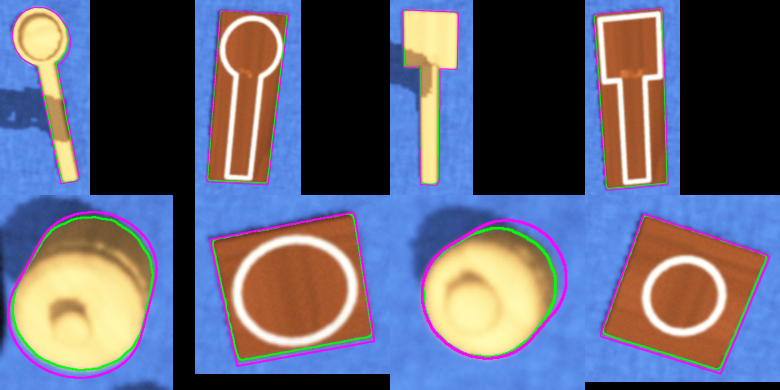

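```bash
python3 - <<'E'
from fit import *
V={n:load(n) for n in('w_spat','w_pots')}
print(px2w(V['w_spat'],(178,282.5),.060).round(4),px2w(V['w_pots'],(162.6,174.5),.048).round(4))
t=[]
for v,m,p,r in(('w_spat','pot_large',(.4525,.1279),(154,238,216,308)),('w_pots','pot_small',(.4406,-.0948),(140,145,195,200))):
    c=V[v];x0,y0,x1,y1=r;im=cv2.resize(np.ascontiguousarray(c['frame'][y0:y1,x0:x1,::-1]),None,fx=6,fy=6,interpolation=cv2.INTER_CUBIC)
    H,rr,rk,hb=(.06,.03,.01,.048) if m=='pot_large' else (.048,.02,.01,.038)
    a=np.linspace(0,2*np.pi,60)
    for z,rad in((0,rr),(hb,rr),(hb,rk),(H,rk)):
        uv=w2px(c,np.c_[p[0]+rad*np.cos(a),p[1]+rad*np.sin(a),0*a+z])
        cv2.polylines(im,[np.round((uv-[x0,y0]+.5)*6).astype(np.int32)],True,(255,0,255),1)
    t.append(cv2.copyMakeBorder(im,0,420-im.shape[0],0,380-im.shape[1],0))
cv2.imwrite('pics/potk.png',np.hstack(t))
E
```

```text
[[0.4515 0.1343 0.06  ]] [[ 0.4394 -0.0935  0.048 ]]
```

View pics/potk.png

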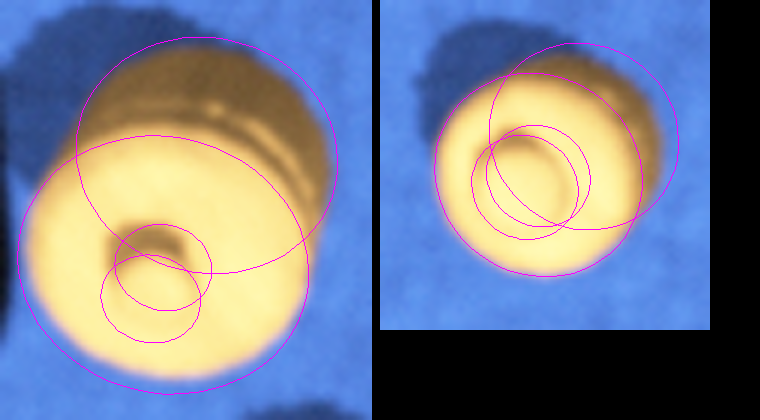

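```bash
cat >> h.py <<'E'
def rep(s): print(s,round(ctrl.current_time_s(),2),np.round(ctrl.current_eef_pos(),4),'w',round(ctrl.current_gripper_width(),4),'F',np.round(ctrl.current_contact_force(),1))
def tool(n,pad,zg=.003,clear=.10):
    P=json.load(open('meas2.json')); x,y,a=P[n]; X,Y,A=P[pad]
    X+=.010*np.cos(A); Y+=.010*np.sin(A)
    ctrl.set_gripper(.045)
    ctrl.goto([x,y,clear],q(a)); r=ctrl.move_straight([x,y,zg],vel=.1,threshold=8); rep(f'down {r}')
    ctrl.set_gripper(0,grasp_force=40); rep('grip')
    ctrl.move_straight([x,y,clear],vel=.12); rep('lift'); snap('wrist','lift_'+n)
    ctrl.goto([X,Y,clear],q(A)); ctrl.move_straight([X,Y,zg+.02],vel=.12); r=ctrl.move_straight([X,Y,zg+.0065],vel=.03,threshold=6); rep(f'place {r}')
    ctrl.set_gripper(.045); ctrl.move_straight([X,Y,clear],vel=.15); rep('up')
E
python3 - <<'E'
from h import *
tool('spoon','pad_spoon')
P=json.load(open('meas2.json'));X,Y,A=P['pad_spoon']
p=np.array([.54,-.33])-.07*np.array([-.07,1]); ctrl.goto([p[0],p[1],.27],q(np.radians(97))); ctrl.wait(.1); snap('wrist','spoon_done'); snap('side','spoon_done_side'); rep('end')
E
```

```text
down False 7.61 [ 0.4321 -0.3145  0.0038] w 0.0454 F [ 0.3 -0.7 -0.4]
grip 7.98 [ 0.4321 -0.3145  0.0039] w 0.014 F [-1.  -0.2  3.6]
lift 8.94 [ 0.4309 -0.3134  0.0989] w 0.0142 F [ 0.5 -0.1 -1.7]
place True 10.95 [ 0.5934 -0.3414  0.0099] w 0.014 F [ 0.7 -0.3  4. ]
up 12.11 [ 0.5926 -0.3409  0.099 ] w 0.0452 F [-0.2  0.2 -0.9]
end 13.07 [ 0.5445 -0.3987  0.2664] w 0.0452 F [-0.3  0.2 -0.1]
```

View pics/spoon_done.png

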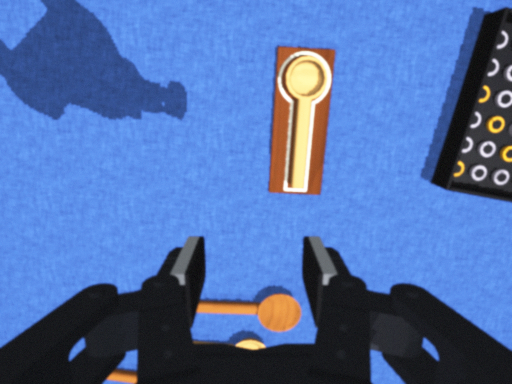

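View pics/lift_spoon.png

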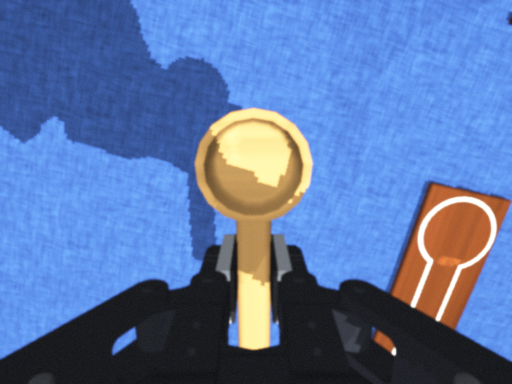

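The spoon lies on its pad with its bowl in the circle at (305,77), perhaps a touch to the right. I'll quantify that.

```bash
python3 - <<'E'
from fit import *
c=load('spoon_done'); P=json.load(open('meas2.json'))['pad_spoon']
im=c['frame']; x0,y0,x1,y1=258,36,348,204; s=3
im=cv2.resize(np.ascontiguousarray(im[y0:y1,x0:x1,::-1]),None,fx=s,fy=s,interpolation=cv2.INTER_CUBIC)
pad,f=fit('pad_rect',[(c,(258,36,348,204))],P); print('pad',pad*[1e3,1e3,57.3],f)
# wood mask: bright yellowish, connected
def m(c,k,roi):
    x0,y0,x1,y1=roi;i=cv2.resize(c['frame'][y0:y1,x0:x1],None,fx=S,fy=S,interpolation=cv2.INTER_CUBIC).astype(int)
    o=((i[...,1]>120)&(i[...,0]-i[...,2]>55)).astype(np.uint8)
    o=cv2.morphologyEx(o,cv2.MORPH_OPEN,np.ones((7,7),np.uint8))
    cs,_=cv2.findContours(o,cv2.RETR_EXTERNAL,cv2.CHAIN_APPROX_NONE);b=max(cs,key=cv2.contourArea);o[:]=0;cv2.drawContours(o,[b],-1,1,-1);return o
import fit as F; F.mask=m
r=(258,36,348,204)
sp,f=F.fit('spoon',[(c,r)],[pad[0],pad[1]+.01,pad[2]],z=.006); print('spoon',sp*[1e3,1e3,57.3],f)
d=sp[:2]-pad[:2];A=pad[2];print('along',(d@[np.cos(A),np.sin(A)]-.010)*1e3,'lat',d@[-np.sin(A),np.cos(A)]*1e3,'yaw',(sp[2]-A)*57.3)
for mm,col in((m(c,0,r),(0,255,0)),(render(c,'spoon',sp,r,.006),(255,0,255))):
    mm=cv2.resize(mm,(im.shape[1],im.shape[0]),interpolation=0);cs,_=cv2.findContours(mm,0,1);cv2.drawContours(im,cs,-1,col,1)
cv2.imwrite('pics/spoon_chk.png',im)
E
```

```text
pad [ 593.98684935 -351.2860964    94.29200984] 0.036301504796253936
spoon [ 593.84462752 -340.29226335   94.72538686] 0.11385790158479614
along 0.9737280181343899 lat -0.6796216087642009 yaw 0.4333770158072669
```

View pics/spoon_chk.png

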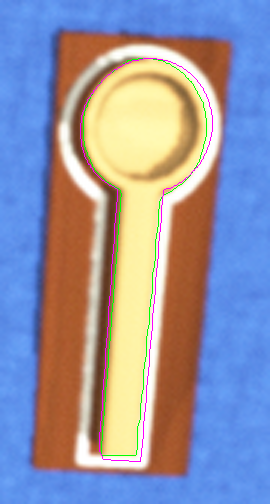

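The spoon is within 1 mm and 0.5° of its target. Next, the spatula.

```bash
python3 - <<'E'
from h import *
ctrl.goto([.52,.2,.25],q(np.radians(97)))
tool('spatula','pad_spatula')
p=np.array([.53,.355])-.07*np.array([-.12,1]); ctrl.goto([p[0],p[1],.27],q(np.radians(97))); ctrl.wait(.1); snap('wrist','spat_done'); rep('end')
E
```

```text
down False 17.41 [0.4541 0.3322 0.0039] w 0.0453 F [-0.2  0.3 -1.1]
grip 17.78 [0.4541 0.3323 0.0039] w 0.014 F [-0.  -0.   3.4]
lift 18.74 [0.4526 0.3315 0.0989] w 0.0136 F [-0.1  0.  -1.8]
place True 20.64 [0.5763 0.3817 0.0099] w 0.014 F [1.7 0.5 3. ]
up 21.8 [0.5755 0.3813 0.099 ] w 0.0447 F [ 0.2 -0.6 -0.2]
end 22.77 [0.5376 0.2852 0.2667] w 0.0452 F [-0.3 -0.6 -0.6]
```

View pics/spat_done.png

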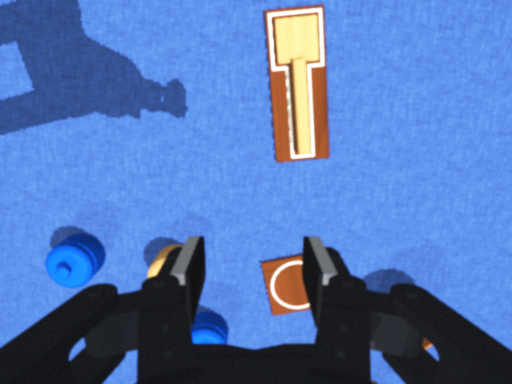

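The spatula is well placed, with its blade in the rectangle at (297,38). Next the large pot: I'll squeeze it in two crossed directions to centre it, then lift.

```bash
cat >> h.py <<'E'
def pot(n,pad,xy,open1,open2,zg,clear=.13):
    P=json.load(open('meas2.json')); X,Y,_=P[pad]; x,y=xy
    h1,h2=np.radians(7),np.radians(97)
    ctrl.set_gripper(open1)
    ctrl.goto([x,y,clear],q(h1)); r=ctrl.move_straight([x,y,zg],vel=.1,threshold=8); rep(f'down {r}')
    if r: return False
    ctrl.set_gripper(0,grasp_force=20); rep('squeeze1'); ctrl.set_gripper(open2)
    ctrl.move_straight([x,y,clear-.04],vel=.15); ctrl.goto([x,y,clear-.04],q(h2)); r=ctrl.move_straight([x,y,zg],vel=.1,threshold=8); rep(f'down {r}')
    if r: return False
    ctrl.set_gripper(0,grasp_force=40); rep('grip')
    ctrl.move_straight([x,y,clear],vel=.12); rep('lift'); snap('wrist','lift_'+n)
    ctrl.goto([X,Y,clear],q(h2)); ctrl.move_straight([X,Y,zg+.025],vel=.12); r=ctrl.move_straight([X,Y,zg+.0065],vel=.03,threshold=6); rep(f'place {r}')
    ctrl.set_gripper(open2); ctrl.move_straight([X,Y,clear],vel=.12); rep('up'); return True
E
python3 - <<'E'
from h import *
ctrl.goto([.46,.13,.25],q(np.radians(7)))
if pot('pot_large','pad_large',(.4525,.1285),.085,.083,.007):
    ctrl.goto([.625,.03,.27],q(np.radians(97))); ctrl.wait(.1); snap('wrist','large_done'); rep('end')
E
```

```text
down False 26.38 [0.4532 0.1286 0.0078] w 0.0851 F [ 0.2 -0.2 -0.1]
squeeze1 26.74 [0.4531 0.1286 0.0078] w 0.0592 F [-1.7  0.9  4.4]
down False 30.19 [0.4532 0.1286 0.0076] w 0.0829 F [-0.2 -0.2  0. ]
grip 30.54 [0.4536 0.1286 0.0082] w 0.0587 F [-0.8 -0.1  5.5]
lift 31.72 [0.4517 0.1284 0.1288] w 0.0587 F [ 0.5  0.1 -1. ]
place True 34.01 [0.6173 0.1163 0.0143] w 0.0584 F [-0.8 -0.2  4.1]
up 35.5 [0.617  0.1163 0.1287] w 0.083 F [-0.4  0.6 -0.1]
end 36.35 [0.6237 0.031  0.2663] w 0.0825 F [ 0.7  0.1 -1.4]
```

```bash
ls -t pics|head -4
```

```text
large_done.npz
large_done.png
lift_pot_large.npz
lift_pot_large.png
```

View pics/large_done.png

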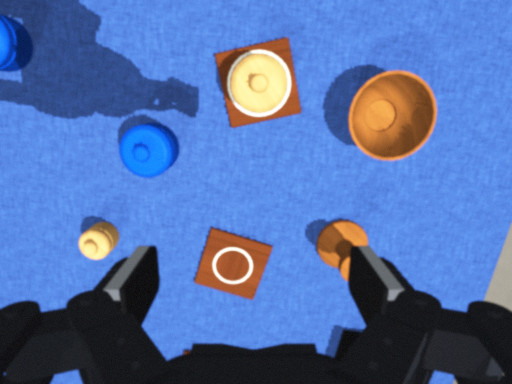

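```bash
python3 - <<'E'
from h import *
ctrl.goto([.44,-.095,.25],q(np.radians(7)))
if pot('pot_small','pad_small',(.4395,-.0950),.075,.07,.006):
    ctrl.goto([.615,-.205,.27],q(np.radians(97))); ctrl.wait(.1); snap('wrist','small_done'); rep('end')
E
```

```text
down False 39.7 [ 0.4402 -0.0953  0.0067] w 0.0751 F [-0.2 -0.3  0. ]
squeeze1 40.12 [ 0.4399 -0.0952  0.0066] w 0.0388 F [-1.  -0.8  3.2]
down False 43.62 [ 0.4401 -0.0953  0.0066] w 0.0698 F [ 0.5 -0.6 -0.2]
grip 44.01 [ 0.4403 -0.0953  0.007 ] w 0.0387 F [-1.   0.3  4.5]
lift 45.19 [ 0.4388 -0.0947  0.1289] w 0.0386 F [-0.4 -0.5 -0.8]
place True 47.53 [ 0.6119 -0.1175  0.013 ] w 0.0386 F [-1.2 -0.1  5. ]
up 49.08 [ 0.6116 -0.1175  0.1287] w 0.0694 F [ 0.2 -0.1 -0.2]
end 49.92 [ 0.6139 -0.2035  0.2662] w 0.0701 F [ 0.3 -0.   0.4]
```

View pics/small_done.png

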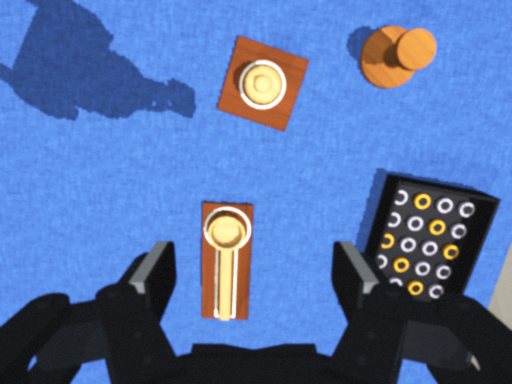

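Both pots stand within their circles, the large one at (259,83) in the first picture and the small one at (263,84) in the second. For a last check I'll take fixed-camera views with the arm clear, plus predicted outlines for the pots.

```bash
python3 - <<'E'
from fit import *
ctrl.goto([.30,-.30,.30],q(np.radians(60)))
ctrl.wait(.3); snap('scene','fin_sc'); snap('side','fin_sd'); rep('end')
P=json.load(open('meas2.json')); a=np.linspace(0,2*np.pi,80); t=[]
for v,n,rr,hb,rk,H,rc in(('large_done','pad_large',.03,.048,.01,.06,.0365),('small_done','pad_small',.02,.038,.01,.048,.0265)):
    c=load(v); X,Y,A=P[n]; u=w2px(c,[X,Y,.03])[0]; x0,y0=(u-40).astype(int); y0=max(y0,0); x1,y1=x0+80,y0+80
    im=cv2.resize(np.ascontiguousarray(c['frame'][y0:y1,x0:x1,::-1]),None,fx=5,fy=5,interpolation=cv2.INTER_CUBIC)
    for z,rad,col in((.006,rc,(0,255,0)),(.006+hb,rr,(255,0,255)),(.006+H,rk,(255,0,255))):
        uv=w2px(c,np.c_[X+rad*np.cos(a),Y+rad*np.sin(a),0*a+z]); cv2.polylines(im,[np.round((uv-[x0,y0]+.5)*5).astype(np.int32)],True,col,1)
    t.append(im)
cv2.imwrite('pics/fin_pots.png',np.hstack(t))
t=[cv2.imread('pics/fin_sc.png'),cv2.imread('pics/fin_sd.png')]
cv2.imwrite('pics/fin_sc_c.png',cv2.resize(t[0][120:345,120:450],None,fx=2.4,fy=2.4,interpolation=2)); cv2.imwrite('pics/fin_sd_c.png',cv2.resize(t[1][90:384,150:450],None,fx=2,fy=2,interpolation=2))
E
```

```text
end 51.58 [ 0.3003 -0.2999  0.2999] w 0.0703 F [-0.8 -0.8 -0.2]
```

View pics/fin_pots.png

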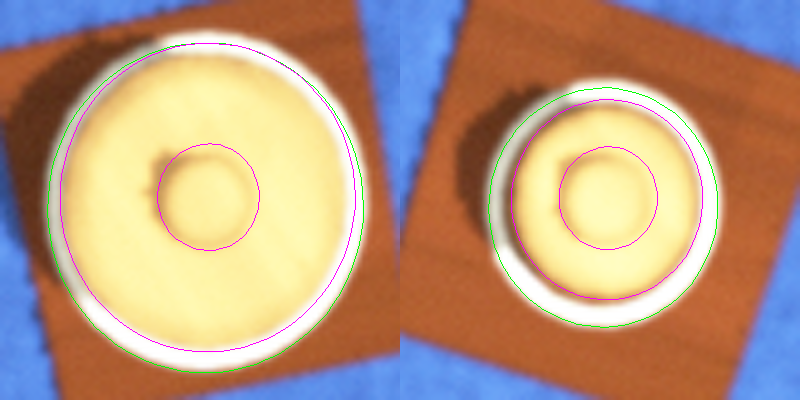

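View pics/fin_sc_c.png

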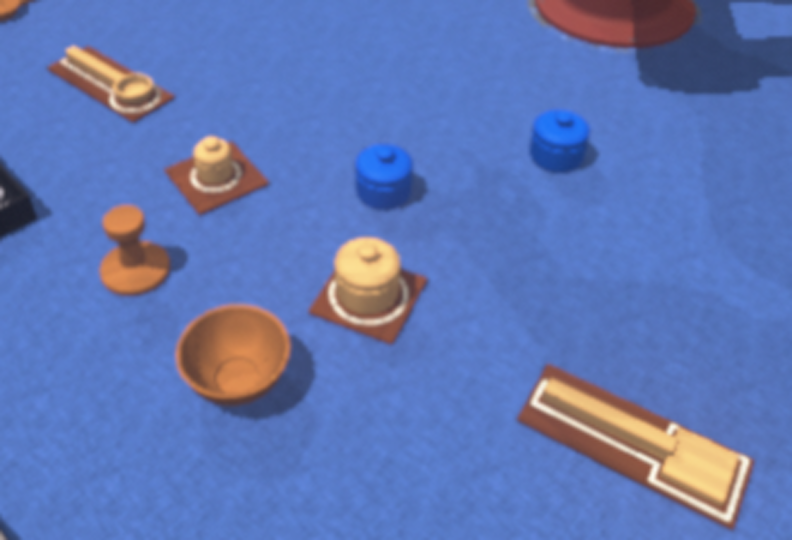

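View pics/fin_sd_c.png

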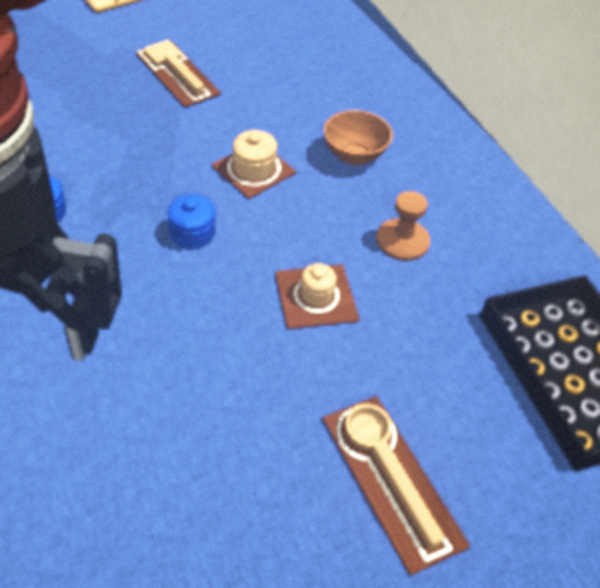

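All four are placed and the bystanders and blue pots haven't moved. One number is still missing, the spatula's offset, so I'll measure that.

```bash
python3 - <<'E'
from fit import *
import fit as F
c=load('spat_done'); P=json.load(open('meas2.json'))['pad_spatula']; r=(255,0,340,170)
pad,f=fit('pad_rect',[(c,r)],P); A=pad[2]
def m(c,k,roi):
    x0,y0,x1,y1=roi;i=cv2.resize(c['frame'][y0:y1,x0:x1],None,fx=S,fy=S,interpolation=cv2.INTER_CUBIC).astype(int)
    o=((i[...,1]>120)&(i[...,0]-i[...,2]>55)).astype(np.uint8)
    o=cv2.morphologyEx(o,cv2.MORPH_OPEN,np.ones((9,9),np.uint8))
    cs,_=cv2.findContours(o,0,1);b=max(cs,key=cv2.contourArea);o[:]=0;cv2.drawContours(o,[b],-1,1,-1);return o
F.mask=m
s,g=F.fit('spatula',[(c,r)],[pad[0],pad[1]+.01,A],z=.006); d=s[:2]-pad[:2]
print(f,g,'along',(d@[np.cos(A),np.sin(A)]-.01)*1e3,'lat',d@[-np.sin(A),np.cos(A)]*1e3,'yaw',(s[2]-A)*57.3)
E
```

```text
0.034247392998841386 0.06980842776828045 along 1.3341635702879846 lat -1.0700267382319275 yaw -0.33671014297432017
```

```bash
python3 - <<'E'
from h import *
ctrl.finish_job(); rep('handed in')
E
```

```text
the job is handed in; nothing more can be done
the job is handed in; nothing more can be done
```

All four pieces are on the slabs that bear their outlines, placed in the order spoon, spatula, larger pot, smaller pot. I handed the job in at about 52 s on the robot's clock, with the arm clear of everything.

| Piece | Last check |
|---|---|
| Spoon | Flat, same way round as drawn, about 1.0 mm along, 0.7 mm sideways and 0.4° off target |
| Spatula | Flat, same way round as drawn, about 1.3 mm along, 1.1 mm sideways and 0.3° off target |
| Larger pot | Upright; lid and knob within about 1–2 mm of the predicted centred outline |
| Smaller pot | Upright; lid and knob within about 1–2 mm of the predicted centred outline |

- **Left alone:** in the final scene and side pictures the bowl, the candlestick and the two blue pots look undisturbed. I judged that by eye and did not measure it.
- **Disagreement:** the scene and side cameras differed from each other by up to 8 mm. I took the positions from the wrist camera, which saw each piece and its slab in the same picture.
- **Pot fits:** the wrist-camera outline fits for the pots before pickup were poorer than for the other pieces. I centred each pot by squeezing it in two crossed directions before lifting.
- **Forces:** the readings I printed at each step stayed under about 6 N on any axis.

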